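# Slide a ventilator battery into the bench charger

### The arm

A 6-joint arm with a two-finger parallel gripper is mounted at the origin on the work surface. World frame = base frame: x ahead of the robot, y to its left, z up, the work surface at z = 0. Lengths are in m, angles in rad, forces in N, time in s.
With the tool pointing down it reaches from about 0.375 to 0.9 m from the base axis. Payload 3.1 kg.
Tool frame: the origin (TCP) lies at the very end of the fingers, on their centre line; the grasp point (between the pads) lies 19 mm behind it; z points along the fingers, y is the direction in which the jaws open and shut (so a half turn about z gives the same grasp; the last joint's range is limited). The gripper opens to 85 mm and grips with 20 to 120 N. Pads are 22 mm wide; open, the fingers measure 114 mm over their backs; the gripper's body (76 mm by 85 mm) begins 54 mm behind the grasp point. The pads swing forward as they close: fully open they stand 13 mm farther back than shut.
Start: joints at [-0.178, 0.527, 1.433, -0, 1.181, -0.178], TCP at [0.625, 0, 0.231] pointing down, gripper open.
Joint ranges: [-3.08, 3.08], [-0.75, 2.2], [0.22, 2.44], [-1.43, 4.57], [0, 2.65], [-2.85, 2.85]. Speed limits (rad/s): [2.79, 2.79, 3.14, 3.14, 3.14, 3.14].

### API

Orientations are given as a unit quaternion [x, y, z, w].
In Python, from station import manip gives the robot as it stands.
- The arm moves only by the tool send_rows, never from a script. Its argument "motion" is a list of rows, each an object with "gripper": the finger opening in mm, from 0 to 85.4; "travel": the shift along the tool's x, y, z in mm, a list of three; "rotation": the turn, a rotation vector about the tool's x, y, z in degrees, a list of three. In form: [{"gripper": gripper, "travel": [x, y, z], "rotation": [ax, ay, az]}, ...]. A call has 1 to 12 rows; each row shifts and turns the commanded pose from where the row before left it, along the tool's axes as they then stand; what a row does not reach is not made up. A row lasts 1/12 s, in which the tool goes at most 41.7 mm and 7.16 degrees, less where a joint would pass 70% of its speed; a pose out of reach is approached as far as the arm can. A call is refused whole if a number of a shift passes 41.7 or a number of a turn 7.16, either way. A call with a gripper value outside its range is refused whole. The fingers move at their own pace and stop on an object; "newtons" is the grip in N (left out, the last holds). Time passes only in rows, so rows that do not move let the fingers close. It gives the time, the measured TCP pose, the force and the opening at its end, in the units of the state.
- manip.sense(): the state, without advancing time (a new reading comes with each control period).
- manip.snapshot(name): name is "scene" or "side" or "wrist"; returns the picture (420x560x3 uint8, red, green, blue); there is no depth.
- manip.calibration(name): a dict with "fx", "fy", "cx", "cy" (pixels), "k1" (the pictures are not rectified: a ray, as slopes to the right and down, at radius r is drawn at 1 + k1 r^2 times it, then the intrinsics apply), "cam_to_world" (4x4, takes a point from camera to world coordinates). Camera axes: x right, y down, z forward; pixel columns grow to the right and rows downward; lengths in m; the calibration is good to about 2 mm. A picture is of the moment at which its call begins: read the wrist's pose just before it. calibration takes no time and is no camera call; for the wrist camera it gives the pose at the moment of the call.
- manip.sign_off(): hands the job in, once; it reports no verdict.
The state is a dict: "t": time; "q": joint angles; "qd": joint speeds; "tau": joint torques, N m; "tcp_pos": TCP position; "tool_rot": TCP orientation; "force": force on the tool from outside, world axes, zero at the start; "ft_torque": the same for the moment, N m; "finger_gap": opening from 0.0 (shut) to 1.0 (fully open).
Only numpy, scipy, OpenCV 4.12 (cv2) and the standard library are available. Lean on these libraries where they do the work, as an engineer would, in place of code of your own. Each camera call takes 0.05 s, during which the arm holds its last target. There are 200 camera calls.

### The job

On the charger's front deck lies a blue ventilator battery, askew: push it down the lane between the two yellow guide rails until it is fully home against the grey contact block at the end, only ever sliding it (never lift or tip it) and without the battery or the robot touching either rail. Once it is home, press the green start button on top of the contact block right down and let it come up again. Leave the red battery, the tape, the jar and the screwdriver where they are.

Things in the scene. Friction and masses are not known exactly. Their poses are not given: they have to be found in the camera images.
- charger: Fixed grey charger. Origin on the bench; +y along the lane (pushing direction, world +y within 0.35 rad), x across it, z up. Flat deck x -95..95, y -200..160 mm, top 14 mm above the bench (2 mm bolt heads in its corners). Lane centred on x = 0, 84 mm wide, from its open mouth at y = -35 to y = 85 mm: face of the contact block, 150 (x) x 75 (y) mm, top 69 mm above the bench.
- rail_near: Yellow guide rail on the robot's side of the lane, fixed to the charger: 12 mm wide, 120 mm long, 18 mm high above the deck. Its origin is the middle of its underside, at (-48, 25, 14) mm in the charger's frame; inner face at charger x = -42 mm. Axes as the charger's. Nothing may touch it.
- rail_far: Yellow guide rail on the far side of the lane, the same, with its origin at (48, 25, 14) mm in the charger's frame; inner face at charger x = +42 mm. Nothing may touch it.
- lane_mouth (a point): Middle of the lane's open mouth, on the deck's surface, at (0, -35, 14) mm in the charger's frame, with the charger's axes.
- home (a point): Where the battery's origin lies when it is fully home: on the deck's surface, at (0, 35, 14) mm in the charger's frame, with the charger's axes.
- battery: Loose blue box with black bands, 66 (x) x 100 (y) x 60 mm high, 0.35 to 0.65 kg; origin: centre of underside; +y: end with brass contacts, enters first. Starts flat on the deck before the mouth, up to 35 mm off the lane's centre line and 0.25 rad off its direction. Centred, it has 9 mm to each rail; its rear can be pushed above the rails. Slides with plain friction, stops when the push stops.
- start (a joint): The start button's travel in m: 0 up, 0.006 fully down. A spring lifts it again; fully down takes about 5 N.
- start_top (a point): Middle of the top face of the round green start button (32 mm diameter, in a black housing), on top of the contact block; it is pressed straight down.
- spare: Bystander: red battery standing on the bench beyond the charger, 66 x 100 x 60 mm high; origin at the centre of its underside. Leave it alone.
- tape: Bystander: yellow roll of tape lying on the bench on the robot's side of the charger, 76 mm diameter, 24 mm high; origin at the centre of its underside. Leave it alone.
- canister: Bystander: jar with a yellow label and a blue cap on the bench past the contact block, 60 mm diameter, 85 mm high; origin at the centre of its underside. Leave it alone.
- driver: Bystander: orange-handled screwdriver lying on the bench across the deck's open end; origin on the bench under its middle. Leave it alone.

How it is judged:
On the way, in this order (a step that is already met when the one before it is completed fails the run):
1. the battery is fully home: within 5 mm of the contact block, between the rails and straight (y of battery in the frame of home above -0.005 m and x of battery in the frame of home between -0.009 and 0.009 m and z of battery in the frame of home below 0.004 m and angle between the y axis of battery and the y axis of charger, either way round below 0.12 rad), for 0.2 s.
2. the start button is pressed down at least 4.5 mm (value of joint start above 0.0045 m), for 0.02 s.
At the end, for the whole second after the job is handed in: The battery lies at rest, flat on the deck, its end within 5 mm of the contact block, within 9 mm of the lane's centre line and within 0.12 rad of its direction, and the start button, pressed after the battery was home, has come up again (below 1.5 mm) (all of step 1 and linear speed of battery below 0.01 m/s and angle between battery's own z axis and vertical below 0.05 rad and value of joint start below 0.0015 m); the robot touches nothing.
It fails at once if something touches a guide rail (over 0.3 N) (contact force between any of rail_near, rail_far and anything else above 0.3 N).
It fails at once if the battery is lifted more than 8 mm off the deck, or dropped off it (z of battery in the frame of home above 0.008 m or z of battery in the frame of home below -0.006 m).
It fails at once if the battery is tipped by more than 0.15 rad (angle between battery's own z axis and vertical above 0.15 rad).
It fails at once if the start button is pressed (over 3 mm) while the battery is not home (value of joint start above 0.003 m and (y of battery in the frame of home below -0.007 m or x of battery in the frame of home above 0.011 m or x of battery in the frame of home below -0.011 m)).
It fails at once if a bystander is moved by more than 15 mm (distance of any of spare, tape, canister, driver from where it was at the start of the episode above 0.015 m).
It also fails if it takes over 72 s, if anything falls off the work surface, if the arm or the gripper's body presses on something with over 40 N, if the wrist force passes 120 N, or if a joint passes its speed limit or range.

## Working session

There is one attempt and no reset: what is moved stays moved. The work goes in short steps, Python scripts to look and compute and a tool call to move; the robot and the scene stay as the last step left them, time stands still between calls to the robot, and variables do not carry over. Pictures are saved under pics/ and viewed, about 8 in all and at most 12, crops included, and the job is handed in when it is done.

Besides the shell and the picture viewer there is one more tool, called after "Request:" as a command line: name --argument value ..., lists and objects as JSON in quotes. send_rows: Moves the arm, as the interface text tells. Its arguments: {"type":"object","properties":{"motion":{"type":"array","items":{"type":"object","properties":{"gripper":{"type":"number"},"travel":{"type":"array","items":{"type":"number"}},"rotation":{"type":"array","items":{"type":"number"}}}}},"newtons":{"type":"number"}},"required":["motion"]}

```bash
mkdir -p pics; cat > h.py <<'E'
import numpy as np, cv2
from station import manip
def ray(cal,u,v):
    K=np.array([[cal['fx'],0,cal['cx']],[0,cal['fy'],cal['cy']],[0,0,1.]])
    p=cv2.undistortPoints(np.array([[[u,v]]],float),K,np.array([cal['k1'],0,0,0.]))[0,0]
    T=np.array(cal['cam_to_world']); return T[:3,3],T[:3,:3]@np.array([p[0],p[1],1])
def onz(cal,u,v,z):
    o,d=ray(cal,u,v); return o+d*(z-o[2])/d[2]
def proj(cal,P):
    T=np.linalg.inv(np.array(cal['cam_to_world'])); P=T[:3,:3]@np.array(P)+T[:3,3]
    s=P[:2]/P[2]; s=s*(1+cal['k1']*(s@s)); return s*[cal['fx'],cal['fy']]+[cal['cx'],cal['cy']]
E
python3 - <<'E'
from h import *
s=manip.sense(); print({k:np.round(v,3).tolist() for k,v in s.items()})
for n in ("scene","side","wrist"):
    c=manip.calibration(n); im=manip.snapshot(n); np.save(f"pics/{n}0.npy",im); cv2.imwrite(f"pics/{n}0.png",cv2.cvtColor(im,cv2.COLOR_RGB2BGR))
    print(n,c['fx'],c['cx'],c['cy'],c['k1'],np.round(c['cam_to_world'],3).tolist())
a=[cv2.imread(f"pics/{n}0.png") for n in("scene","side","wrist")]
E
```

```text
{'t': 0.0, 'q': [-0.178, 0.528, 1.434, -0.0, 1.181, -0.178], 'qd': [0.001, -0.001, -0.001, -0.0, -0.0, 0.002], 'tau': [0.0, -44.234, -17.802, -0.0, 0.008, 0.0], 'tcp_pos': [0.624, 0.0, 0.23], 'tool_rot': [0.707, 0.707, -0.001, -0.001], 'force': [0.471, -0.782, -0.28], 'ft_torque': [-0.012, -0.002, 0.008], 'finger_gap': 1.001}
scene 383.25002318155606 282.77253738725886 205.65083906949113 0.01718569494696484 [[0.384, 0.571, -0.726, 1.187], [0.923, -0.224, 0.313, -0.246], [0.016, -0.79, -0.613, 0.587], [0.0, 0.0, 0.0, 1.0]]
side 491.0429645046568 280.2933864255913 201.94286445615785 -0.10453639171096786 [[0.91, -0.285, 0.301, 0.3], [-0.414, -0.663, 0.623, -0.516], [0.022, -0.692, -0.722, 0.706], [0.0, 0.0, 0.0, 1.0]]
wrist 376.6433595969174 282.2484520250141 214.6098553407859 -0.012716453585909516 [[1.0, 0.001, -0.003, 0.626], [0.0, -0.953, -0.302, 0.077], [-0.003, 0.302, -0.953, 0.374], [0.0, 0.0, 0.0, 1.0]]
```

View pics/scene0.png

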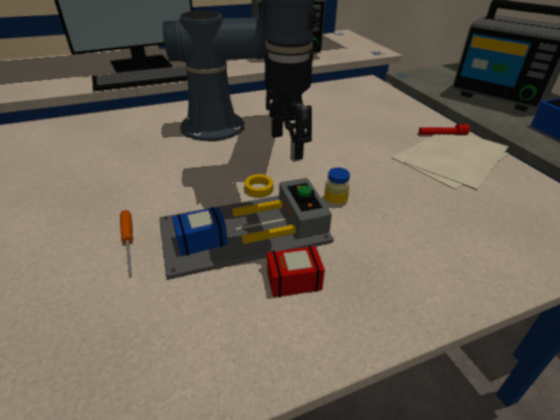

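View pics/wrist0.png

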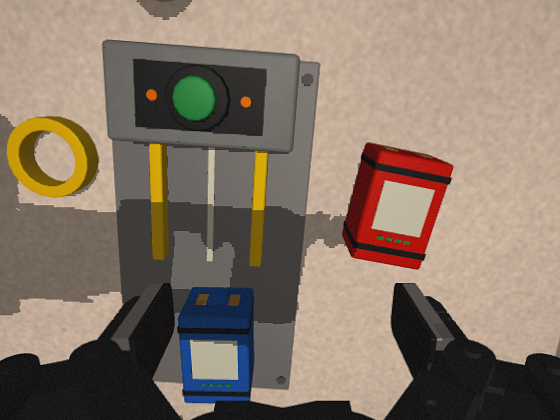

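View pics/side0.png

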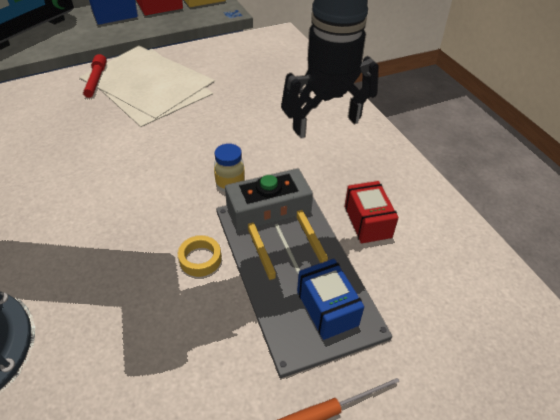

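The wrist view shows the battery at about (216,345), the rails at u≈158 and 258, and the button at (194,98). The scene and side views agree with that layout. Next I'll measure from the wrist view, with the side view as a check.

```bash
python3 - <<'E'
from h import *
def lin(P): # fit x = a + b*y
    P=np.array(P); 
    for _ in range(3):
        b,a=np.polyfit(P[:,1],P[:,0],1); r=P[:,0]-a-b*P[:,1]; P=P[abs(r)<2*max(r.std(),3e-4)]
    return a,b,r.std()
c=manip.calibration("wrist"); im=np.load("pics/wrist0.npy"); hsv=cv2.cvtColor(im,cv2.COLOR_RGB2HSV)
def comps(lo,hi,im=hsv,amin=150):
    m=cv2.morphologyEx(cv2.inRange(im,lo,hi),cv2.MORPH_CLOSE,np.ones((3,3)))
    n,l,s,ce=cv2.connectedComponentsWithStats(m); return [(l==i,s[i],ce[i]) for i in range(1,n) if s[i][4]>amin]
for m,s,ce in comps((18,120,60),(32,255,255)):
    if s[0]<120: print('tape?',s,onz(c,*ce,.012));continue
    L=[];R=[]
    for v in range(s[1]+10,s[1]+s[3]-6):
        u=np.where(m[v])[0]; L.append(onz(c,u[0]-.5,v,.032)[:2]);R.append(onz(c,u[-1]+.5,v,.014)[:2])
    print('rail',s, 'L',np.round(lin(L),4),'R',np.round(lin(R),4),'end',onz(c,ce[0],s[1]+s[3]-.5,.032).round(4))
for m,s,ce in comps((45,80,40),(85,255,255)): print('green',s,onz(c,*ce,.085).round(4),onz(c,*ce,.080).round(4))
for m,s,ce in comps((105,120,30),(125,255,255)):
    print('blue',s)
    hull=cv2.convexHull(np.argwhere(m)[:,::-1].astype(np.int32)); q=cv2.approxPolyDP(hull,4,True)[:,0]
    for p in q: print(p,onz(c,*p,.074).round(4),onz(c,*p,.014).round(4))
    L=[]
    for v in range(s[1]+30,s[1]+s[3]-8):
        u=np.where(m[v])[0]
        if len(u): L.append(onz(c,u[0]-.5,v,.074)[:2])
    print('left',np.round(lin(L),4))
for m,s,ce in comps((10,10,150),(45,90,255)):
    if 170<ce[0]<260 and 300<ce[1]<400:
        r=cv2.minAreaRect(np.argwhere(m)[:,::-1].astype(np.float32)); print('label',r,[onz(c,*p,.074).round(4).tolist() for p in cv2.boxPoints(r)])
b=cv2.cvtColor(im[270:415,150:290],cv2.COLOR_RGB2BGR); g=cv2.imread('pics/side0.png')[160:350,210:400]
cv2.imwrite('pics/crop1.png',np.hstack([cv2.resize(b,(400,414),interpolation=0),cv2.resize(g,(400,414),interpolation=0)]))
E
```

```text
tape? [   7  116   91   82 4289] [0.400607   0.02178432 0.012     ]
rail [ 149  143   20  117 1989] L [5.011e-01 7.310e-02 3.000e-04] R [5.12e-01 7.10e-02 3.00e-04] end [ 0.5019 -0.0784  0.032 ]
rail [ 249  150   20  117 1495] L [5.974e-01 7.570e-02 3.000e-04] R [6.089e-01 6.680e-02 3.000e-04] end [ 0.6005 -0.0858  0.032 ]
green [ 172   75   46   46 1615] [0.5602 0.0754 0.085 ] [0.5591 0.0754 0.08  ]
blue [ 178  287   76  105 4833]
[248 391] [ 0.5911 -0.2006  0.074 ] [ 0.5842 -0.256   0.014 ]
[183 390] [ 0.527  -0.1997  0.074 ] [ 0.5073 -0.255   0.014 ]
[178 317] [ 0.5291 -0.1169  0.074 ] [ 0.5099 -0.1556  0.014 ]
[193 287] [ 0.5452 -0.086   0.074 ] [ 0.5291 -0.1186  0.014 ]
[252 289] [ 0.5978 -0.0879  0.074 ] [ 0.5923 -0.1208  0.014 ]
left [5.305e-01 1.760e-02 3.000e-04]
blue [184 395  66   8 399]
[249 399] [ 0.5918 -0.2104  0.074 ] [ 0.5851 -0.2679  0.014 ]
[186 402] [ 0.5288 -0.2146  0.074 ] [ 0.5094 -0.2728  0.014 ]
[184 395] [ 0.5275 -0.2059  0.074 ] [ 0.5079 -0.2624  0.014 ]Traceback (most recent call last):
  File "<stdin>", line 26, in <module>
  File "<stdin>", line 5, in lin
IndexError: too many indices for array: array is 1-dimensional, but 2 were indexed
```

```bash
python3 - <<'E'
from h import *
c=manip.calibration("wrist"); im=np.load("pics/wrist0.npy"); hsv=cv2.cvtColor(im,cv2.COLOR_RGB2HSV)
print(hsv[360,[184,188,192,210]],hsv[398,[188,215]],hsv[312,[200,220]],hsv[325,[200,220]], hsv[405,200],hsv[360,[175,255,258]])
m=cv2.inRange(hsv,(10,10,120),(45,110,255)); m[:,:180]=0;m[:,250:]=0;m[:330]=0;m[388:]=0
q=cv2.approxPolyDP(cv2.convexHull(np.argwhere(m)[:,::-1].astype(np.int32)),3,True)[:,0]
for p in q: print('label',p,onz(c,*p,.074).round(4))
b=cv2.cvtColor(im[275:415,160:280],cv2.COLOR_RGB2BGR)
g=cv2.imread('pics/side0.png')[240:350,285:375]
cv2.imwrite('pics/crop1.png',np.hstack([cv2.resize(b,(480,560),interpolation=0),cv2.resize(g,(320,560),interpolation=0)]))
E
```

```text
[[109 200 144]
 [109 213 139]
 [ 23  49 192]
 [ 23  43 185]] [[109 209 140]
 [108 208 140]] [[108 193  70]
 [108 211  69]] [[109 196  86]
 [109 183  85]] [ 14  55 190] [[  9  17 103]
 [ 13  22 105]
 [  8  20 102]]
label [237 379] [ 0.5808 -0.1862  0.074 ]
label [180 387] [ 0.5243 -0.1961  0.074 ]
label [190 340] [ 0.5383 -0.1417  0.074 ]
label [236 346] [ 0.5813 -0.1481  0.074 ]
```

View pics/crop1.png

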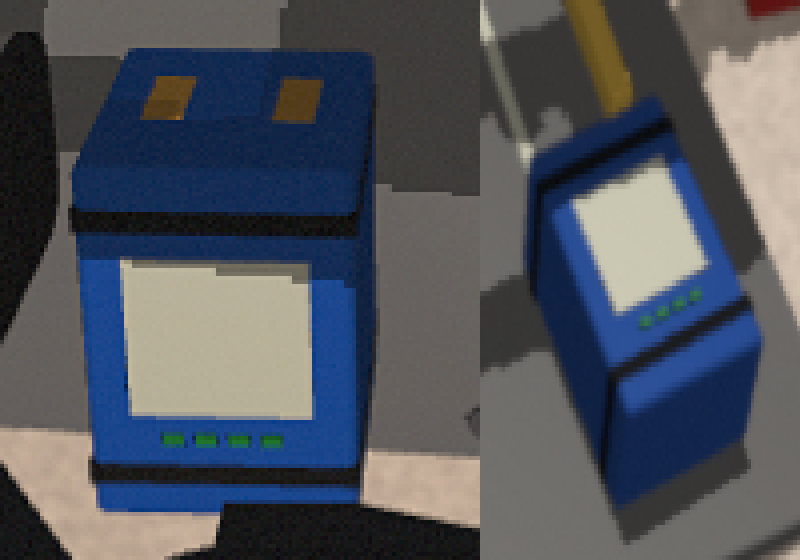

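```bash
python3 - <<'E'
from h import *
c=manip.calibration("wrist")
for n,x,y in [('FLt',77,172),('FRt',357,186),('RLt',98,511),('RRt',359,511),('lTL',121,261),('lTR',311,264),('lBL',130,415),('lBR',312,418),('bL',73,218),('bR',357,226),('b2L',91,470),('b2R',361,474)]:
    print(n,onz(c,x/4+160-.5,y/4+275-.5,.074).round(4))
for n,x,y in [('FLb',130,50),('FRb',373,53)]: print(n,onz(c,x/4+160-.5,y/4+275-.5,.016).round(4))
c=manip.calibration("side")
S=lambda x,y:(x*90/320+285-.5,y*110/560+240-.5)
for n,x,y in [('lTL',570-480,200),('lTR',665-480,155),('lBR',708-480,265),('lBL',615-480,312),('b2L',612-480,372),('b2R',748-480,303),('bL',537-480,188),('bR',670-480,122)]: print('side',n,onz(c,*S(x,y),.074).round(4))
E
```

```text
FLt [ 0.5298 -0.1174  0.074 ]
FRt [ 0.594  -0.1209  0.074 ]
RLt [ 0.5267 -0.2149  0.074 ]
RRt [ 0.592  -0.2145  0.074 ]
lTL [ 0.5381 -0.1414  0.074 ]
lTR [ 0.5827 -0.142   0.074 ]
lBL [ 0.5369 -0.1855  0.074 ]
lBR [ 0.5813 -0.1862  0.074 ]
bL [ 0.5278 -0.1297  0.074 ]
bR [ 0.5937 -0.1316  0.074 ]
b2L [ 0.526  -0.2022  0.074 ]
b2R [ 0.5928 -0.203   0.074 ]
FLb [ 0.5286 -0.1175  0.016 ]
FRb [ 0.5933 -0.1182  0.016 ]
side lTL [ 0.5376 -0.1395  0.074 ]
side lTR [ 0.5841 -0.1415  0.074 ]
side lBR [ 0.5815 -0.1848  0.074 ]
side lBL [ 0.537  -0.1831  0.074 ]
side b2L [ 0.5264 -0.2006  0.074 ]
side b2R [ 0.5905 -0.2035  0.074 ]
side bL [ 0.5263 -0.1297  0.074 ]
side bR [ 0.5924 -0.1312  0.074 ]
```

The charger's yaw is about -0.072, with home at about (0.554, -0.012). The button measures (0.560, 0.075), which agrees with the geometry. The battery's centre is about (0.560, -0.166) with yaw about -0.025, and the wrist and side views agree to 2 mm.

Plan: grip the battery lightly across its width with the fingertips above rail height, slide it along the deck, then release.

Request:
send_rows --motion '[{"gripper":85,"travel":[-20,-8,8],"rotation":[0,0,0]},{"gripper":85,"travel":[-30,-11,10],"rotation":[0,0,0]},{"gripper":85,"travel":[-30,-12,12],"rotation":[0,0,0]},{"gripper":85,"travel":[-30,-12,12],"rotation":[0,0,0]},{"gripper":85,"travel":[-30,-12,12],"rotation":[0,0,0]},{"gripper":85,"travel":[-26,-9,10],"rotation":[0,0,0]},{"gripper":85,"travel":[0,0,6],"rotation":[0,0,1.4]},{"gripper":85,"travel":[0,0,0],"rotation":[0,0,0]},{"gripper":85,"travel":[0,0,0],"rotation":[0,0,0]}]'

```text
t: 0.9
tcp_pos: [0.5608, -0.1655, 0.1609]
tool_rot: [0.716, 0.698, 0.0, -0.001]
force: [-0.2, 0.3, -0.1]
finger_gap: 0.997
```

```bash
python3 - <<'E'
from h import *
s=manip.sense(); print(s['t'],s['tcp_pos'],s['tool_rot'],s['force'],s['finger_gap'])
c=manip.calibration("wrist"); im=manip.snapshot("wrist")
im=cv2.cvtColor(im,cv2.COLOR_RGB2BGR); cv2.imwrite('pics/w2.png',im)
cb=np.array([.560,-.166]);th=-.025
ey=np.array([-np.sin(th),np.cos(th)]);ex=np.array([np.cos(th),np.sin(th)])
for a,b in [(-33,-50),(33,-50),(33,50),(-33,50)]:
    cv2.circle(im,tuple(int(round(t)) for t in proj(c,[*(cb+ex*a/1e3+ey*b/1e3),.074])),3,(0,0,255),1)
cv2.imwrite('pics/w2a.png',im)
E
```

```text
0.9 [ 0.56081289 -0.16551728  0.16094505] [ 7.15800061e-01  6.98304944e-01  5.96754335e-05 -6.88139708e-04] [-0.18941754  0.30126584 -0.06234557] 0.9971901454195499
```

View pics/w2a.png

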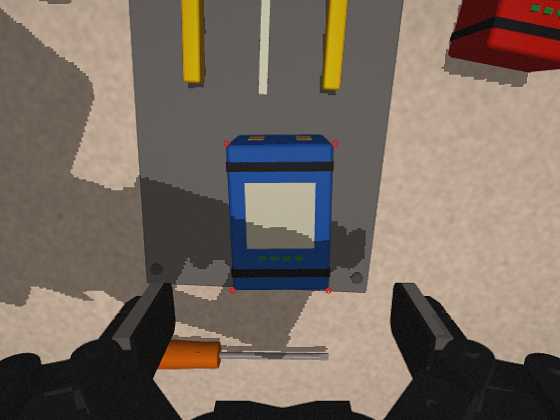

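The predicted top corners land on the battery to within 1–2 px: (230,143), (333,143), (232,290), (328,290). Both fingers are clear of it, so I'll descend and close.

Request:
send_rows --motion '[{"gripper":85,"travel":[0,0,20],"rotation":[0,0,0]},{"gripper":85,"travel":[0,0,25],"rotation":[0,0,0]},{"gripper":85,"travel":[0,0,25],"rotation":[0,0,0]},{"gripper":85,"travel":[0,0,25],"rotation":[0,0,0]},{"gripper":85,"travel":[0,0,15],"rotation":[0,0,0]},{"gripper":85,"travel":[0,0,8],"rotation":[0,0,0]},{"gripper":85,"travel":[0,0,0],"rotation":[0,0,0]},{"gripper":85,"travel":[0,0,0],"rotation":[0,0,0]}]'

```text
t: 1.62
tcp_pos: [0.5618, -0.1653, 0.0438]
tool_rot: [0.715, 0.699, 0.0, 0.0]
force: [-0.8, 0.6, 0.3]
finger_gap: 0.997
```

Request:
send_rows --motion '[{"gripper":74,"travel":[0,0,0],"rotation":[0,0,0]},{"gripper":70,"travel":[0,0,0],"rotation":[0,0,0]},{"gripper":66,"travel":[0,0,0],"rotation":[0,0,0]},{"gripper":62,"travel":[0,0,0],"rotation":[0,0,0]},{"gripper":60,"travel":[0,0,0],"rotation":[0,0,0]},{"gripper":60,"travel":[0,0,0],"rotation":[0,0,0]},{"gripper":60,"travel":[0,0,0],"rotation":[0,0,0]},{"gripper":60,"travel":[0,0,0],"rotation":[0,0,0]}]' --newtons 20

```text
t: 2.28
tcp_pos: [0.5602, -0.1657, 0.0445]
tool_rot: [0.716, 0.699, -0.0, -0.001]
force: [-2.9, 0.2, 5.4]
finger_gap: 0.769
```

```bash
python3 - <<'E'
from h import *
c=manip.calibration("wrist"); im=manip.snapshot("wrist"); s=manip.sense(); print(s['tcp_pos'],s['force'])
hsv=cv2.cvtColor(im,cv2.COLOR_RGB2HSV);m=cv2.inRange(hsv,(18,120,60),(32,255,255))
n,l,st,ce=cv2.connectedComponentsWithStats(m)
for i in range(1,n):
    if st[i][4]>150: print(st[i],onz(c,ce[i][0],st[i][1]+st[i][3]-.5,.032).round(4))
a=cv2.cvtColor(im,cv2.COLOR_RGB2BGR); cv2.imwrite('pics/w3.png',a)
b=cv2.cvtColor(manip.snapshot("side"),cv2.COLOR_RGB2BGR)[150:380,180:420]
cv2.imwrite('pics/c3.png',np.hstack([cv2.resize(a,(400,300)),cv2.resize(b,(313,300))]))
E
```

```text
[ 0.56017539 -0.16572453  0.04445571] [-3.74733016  0.93492503  6.28431878]
[ 104    0   48   74 3150] [ 0.5029 -0.0792  0.032 ]
[ 349    0   45   86 3148] [ 0.5976 -0.086   0.032 ]
[225 165  30   9 207] [ 0.5444 -0.1199  0.032 ]
[310 164  30  10 217] [ 0.5794 -0.1207  0.032 ]
```

View pics/c3.png

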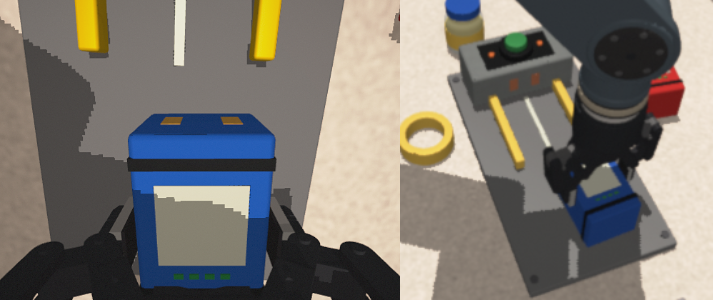

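The jaws closed at 65.7 mm, which matches the 66 mm battery. It lies flat, and the mouth re-measures at (0.550, -0.083). Next I'll slide it 17 mm sideways onto the centre line and turn it to the lane's direction before it reaches the mouth.

Request:
send_rows --motion '[{"gripper":60,"travel":[0,-2,0],"rotation":[0,0,0.4]},{"gripper":60,"travel":[0,-3,0],"rotation":[0,0,0.5]},{"gripper":60,"travel":[0,-3,0],"rotation":[0,0,0.5]},{"gripper":60,"travel":[0,-3,0],"rotation":[0,0,0.5]},{"gripper":60,"travel":[0,-3,0],"rotation":[0,0,0.4]},{"gripper":60,"travel":[0,-3,0],"rotation":[0,0,0.4]},{"gripper":60,"travel":[0,0,0],"rotation":[0,0,0]},{"gripper":60,"travel":[0,0,0],"rotation":[0,0,0]},{"gripper":60,"travel":[0,0,0],"rotation":[0,0,0]}]'

```text
t: 3.13
tcp_pos: [0.5472, -0.167, 0.0447]
tool_rot: [0.732, 0.681, 0.001, 0.004]
force: [4.8, -1.8, 5.5]
finger_gap: 0.768
```

```bash
cat > chk.py <<'E'
from h import *
import sys
s=manip.sense(); p=s['tcp_pos']; o=np.array([.5515,-.0471]); ex=np.array([.9974,-.0715]);ey=np.array([.0715,.9974])
q=s['tool_rot']; from scipy.spatial.transform import Rotation as R
M=R.from_quat(q).as_matrix()
print('cx,cy',((p[:2]-o)@ex*1e3).round(2),((p[:2]-o)@ey*1e3).round(2),'z',p[2].round(4),'toolx slope',(M[0,0]/M[1,0]).round(4),'f',s['force'].round(1))
c=manip.calibration("wrist"); im=manip.snapshot("wrist")
hsv=cv2.cvtColor(im,cv2.COLOR_RGB2HSV);m=cv2.inRange(hsv,(14,110,60),(32,255,255))
n,l,st,ce=cv2.connectedComponentsWithStats(m)
for i in range(1,n):
    if st[i][4]>60: print(st[i].tolist(),ce[i].round(1),'rail-top',onz(c,ce[i][0],st[i][1]+st[i][3]-.5,.032).round(4))
cv2.imwrite(f'pics/{sys.argv[1]}.png',cv2.cvtColor(im,cv2.COLOR_RGB2BGR))
E
python3 chk.py w4
```

```text
cx,cy 4.28 -119.95 z 0.0447 toolx slope 0.073 f [ 4.8 -1.8  5.5]
[124, 0, 47, 76, 3105] [147.7  36.7] rail-top [ 0.5019 -0.0792  0.032 ]
[369, 0, 45, 76, 2959] [390.1  36.7] rail-top [ 0.5963 -0.0861  0.032 ]
[225, 164, 31, 10, 256] [240.6 168.6] rail-top [ 0.534  -0.1205  0.032 ]
[310, 164, 31, 10, 257] [323.9 168.6] rail-top [ 0.5689 -0.1231  0.032 ]
```

View pics/w4.png

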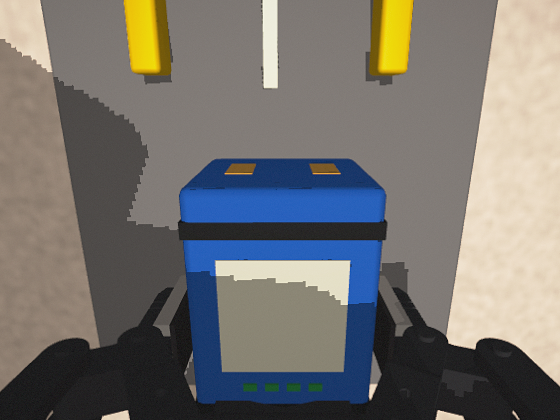

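The battery is parallel to the lane and about 4.5 mm off centre: the contacts are centred at u=282 and the lane at u=269. That is lag from friction, which should relax as it moves. I'll go forward 22 mm, staying short of the mouth, and check again.

Request:
send_rows --motion '[{"gripper":60,"travel":[3,-1,0],"rotation":[0,0,0]},{"gripper":60,"travel":[4,0,0],"rotation":[0,0,0]},{"gripper":60,"travel":[5,0,0],"rotation":[0,0,0]},{"gripper":60,"travel":[5,0,0],"rotation":[0,0,0]},{"gripper":60,"travel":[5,0,0],"rotation":[0,0,0]},{"gripper":60,"travel":[0,0,0],"rotation":[0,0,0]},{"gripper":60,"travel":[0,0,0],"rotation":[0,0,0]}]'

```text
t: 3.77
tcp_pos: [0.5461, -0.1452, 0.0446]
tool_rot: [0.731, 0.682, -0.0, 0.003]
force: [1.8, -2.9, 8.2]
finger_gap: 0.771
```

```bash
python3 chk.py w5
```

```text
cx,cy 1.62 -98.25 z 0.0446 toolx slope 0.0701 f [ 1.8 -2.9  8.2]
[132, 0, 51, 130, 5192] [157.6  63. ] rail-top [ 0.5009 -0.0782  0.032 ]
[372, 0, 50, 131, 5099] [395.9  63.5] rail-top [ 0.5975 -0.0854  0.032 ]
[225, 164, 31, 10, 258] [240.6 168.6] rail-top [ 0.5327 -0.0987  0.032 ]
[310, 164, 30, 10, 256] [323.7 168.6] rail-top [ 0.5675 -0.1011  0.032 ]
```

Request:
send_rows --motion '[{"gripper":60,"travel":[3,-0.6,0],"rotation":[0,0,0]},{"gripper":60,"travel":[5,-0.4,0],"rotation":[0,0,0]},{"gripper":60,"travel":[6,0,0],"rotation":[0,0,0]},{"gripper":60,"travel":[6,0,0],"rotation":[0,0,0]},{"gripper":60,"travel":[6,0,0],"rotation":[0,0,0]},{"gripper":60,"travel":[6,0,0],"rotation":[0,0,0]},{"gripper":60,"travel":[6,0,0],"rotation":[0,0,0]},{"gripper":60,"travel":[4,0,0],"rotation":[0,0,0]},{"gripper":60,"travel":[0,0,0],"rotation":[0,0,0]}]'

```text
t: 4.57
tcp_pos: [0.5479, -0.1031, 0.0446]
tool_rot: [0.731, 0.682, -0.0, 0.002]
force: [1.5, -4.1, 7.6]
finger_gap: 0.769
```

```bash
python3 chk.py w6
```

```text
cx,cy 0.43 -56.09 z 0.0446 toolx slope 0.0694 f [ 1.5 -4.1  7.6]
[0, 0, 25, 84, 1592] [10.1 34.8] rail-top [ 0.4475 -0.0143  0.032 ]
[135, 0, 55, 227, 8219] [163.8 103.8] rail-top [ 0.4983 -0.0777  0.032 ]
[371, 0, 55, 228, 7997] [396.7 101.6] rail-top [ 0.6006 -0.0853  0.032 ]
[225, 164, 31, 10, 257] [240.6 168.6] rail-top [ 0.5345 -0.0565  0.032 ]
[310, 164, 30, 10, 256] [323.7 168.6] rail-top [ 0.5693 -0.059   0.032 ]
```

View pics/w6.png

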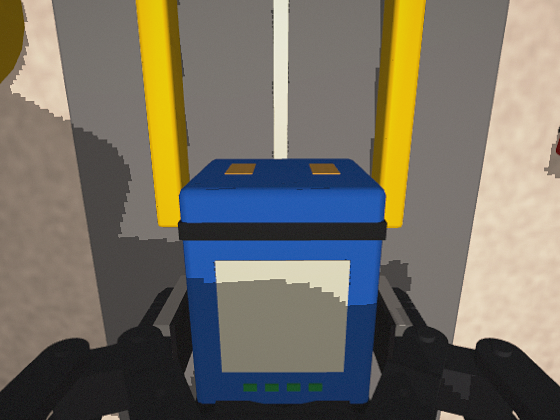

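The battery has just entered the mouth and is centred: the rails are symmetric about u≈280.5 and the contacts about 282. Before the fingers pass over the rail ends, I'll check their height from the side.

```bash
python3 - <<'E'
from h import *
c=manip.calibration("side"); im=cv2.cvtColor(manip.snapshot("side"),cv2.COLOR_RGB2BGR)
s=manip.sense(); M=np.array(s['tcp_pos'])
from scipy.spatial.transform import Rotation as R
Rm=R.from_quat(s['tool_rot']).as_matrix()
f=4; u0,v0=215,175; b=cv2.resize(im[v0:v0+150,u0:u0+180],None,fx=f,fy=f,interpolation=cv2.INTER_CUBIC)
cv2.convertScaleAbs(b,b,2.2,10)
for sx in (-11,11):
  for sy in (-34,):
    for dz,col in ((0,(0,0,255)),(10,(0,255,0))):
      p=proj(c,M+Rm@np.array([sx,sy,dz])/1e3)-[u0,v0]
      cv2.circle(b,tuple(int(round((t+.5)*f)) for t in p),3,col,1)
cv2.imwrite('pics/s7.png',b)
E
```

```text
(no output)
```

View pics/s7.png

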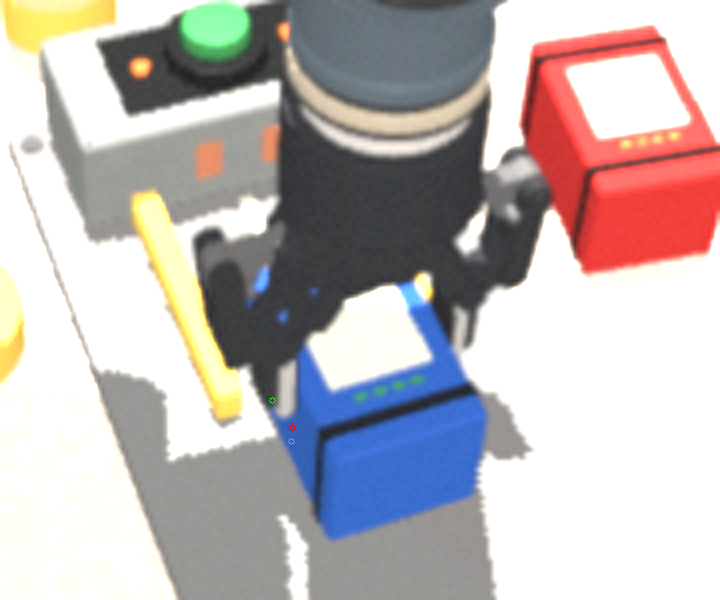

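The fingertips end at or above the computed TCP height (red marks), so they clear the rail tops by at least 12 mm. I'll continue.

Request:
send_rows --motion '[{"gripper":60,"travel":[4,0,0],"rotation":[0,0,0]},{"gripper":60,"travel":[6,0,0],"rotation":[0,0,0]},{"gripper":60,"travel":[7,0,0],"rotation":[0,0,0]},{"gripper":60,"travel":[7,0,0],"rotation":[0,0,0]},{"gripper":60,"travel":[7,0,0],"rotation":[0,0,0]},{"gripper":60,"travel":[7,0,0],"rotation":[0,0,0]},{"gripper":60,"travel":[7,0,0],"rotation":[0,0,0]},{"gripper":60,"travel":[7,0,0],"rotation":[0,0,0]},{"gripper":60,"travel":[7,0,0],"rotation":[0,0,0]},{"gripper":60,"travel":[6,0,0],"rotation":[0,0,0]},{"gripper":60,"travel":[0,0,0],"rotation":[0,0,0]},{"gripper":60,"travel":[0,0,0],"rotation":[0,0,0]}]'

```text
t: 5.67
tcp_pos: [0.5524, -0.0377, 0.0445]
tool_rot: [0.731, 0.682, 0.0, 0.002]
force: [1.3, -3.3, 8.1]
finger_gap: 0.771
```

```bash
python3 chk.py w8
```

```text
cx,cy 0.23 9.42 z 0.0445 toolx slope 0.0696 f [ 1.3 -3.3  8.1]
[0, 89, 51, 142, 5183] [ 20.5 162.8] rail-top [ 0.4389 -0.0098  0.032 ]
[146, 99, 44, 190, 5388] [169. 178.] rail-top [ 0.5002 -0.0428  0.032 ]
[372, 100, 44, 188, 5028] [393. 175.] rail-top [ 0.6041 -0.0496  0.032 ]
[225, 164, 31, 10, 257] [240.6 168.6] rail-top [0.539  0.0088 0.032 ]
[310, 164, 30, 10, 256] [323.7 168.6] rail-top [0.5738 0.0064 0.032 ]
```

Request:
send_rows --motion '[{"gripper":60,"travel":[4,0,0],"rotation":[0,0,0]},{"gripper":60,"travel":[4,0,0],"rotation":[0,0,0]},{"gripper":60,"travel":[4,0,0],"rotation":[0,0,0]},{"gripper":60,"travel":[4,0,0],"rotation":[0,0,0]},{"gripper":60,"travel":[3,0,0],"rotation":[0,0,0]},{"gripper":60,"travel":[3,0,0],"rotation":[0,0,0]},{"gripper":60,"travel":[2,0,0],"rotation":[0,0,0]},{"gripper":60,"travel":[0,0,0],"rotation":[0,0,0]}]'

```text
t: 6.38
tcp_pos: [0.554, -0.0147, 0.0446]
tool_rot: [0.731, 0.682, -0.001, 0.002]
force: [0.9, -6.8, 9.2]
finger_gap: 0.771
```

Request:
send_rows --motion '[{"gripper":60,"travel":[2,0,0],"rotation":[0,0,0]},{"gripper":60,"travel":[2,0,0],"rotation":[0,0,0]},{"gripper":60,"travel":[0,0,0],"rotation":[0,0,0]}]'

```text
t: 6.63
tcp_pos: [0.5542, -0.0119, 0.0446]
tool_rot: [0.731, 0.682, -0.001, 0.003]
force: [-0.5, -11.7, 9.3]
finger_gap: 0.766
```

```bash
python3 chk.py w9
```

```text
cx,cy 0.19 35.35 z 0.0446 toolx slope 0.0694 f [ -0.5 -11.7   9.3]
[140, 42, 27, 30, 658] [153.1  56.4] rail-top [0.5109 0.0771 0.032 ]
[395, 44, 29, 30, 655] [409.3  57.9] rail-top [0.6103 0.0695 0.032 ]
[0, 138, 61, 148, 5957] [ 25.4 211.9] rail-top [ 0.4352 -0.011   0.032 ]
[155, 181, 33, 107, 2280] [170.  229.6] rail-top [ 0.5025 -0.0165  0.032 ]
[377, 182, 31, 106, 2005] [392.8 229.2] rail-top [ 0.6058 -0.0237  0.032 ]
[184, 351, 12, 44, 296] [190.3 374.6] rail-top [ 0.5029 -0.0787  0.032 ]
[369, 351, 13, 44, 331] [374.2 374.4] rail-top [ 0.5976 -0.0854  0.032 ]
```

Request:
send_rows --motion '[{"gripper":60,"travel":[2,0,0],"rotation":[0,0,0]},{"gripper":60,"travel":[1,0,0],"rotation":[0,0,0]},{"gripper":60,"travel":[0,0,0],"rotation":[0,0,0]},{"gripper":60,"travel":[0,0,0],"rotation":[0,0,0]}]'

```text
t: 7.02
tcp_pos: [0.554, -0.0114, 0.0445]
tool_rot: [0.731, 0.682, -0.002, 0.003]
force: [-2.8, -20.4, 8.9]
finger_gap: 0.77
```

```bash
python3 chk.py w10 | head -1
```

```text
cx,cy -0.04 35.81 z 0.0445 toolx slope 0.0687 f [ -2.8 -20.4   8.9]
```

View pics/w10.png

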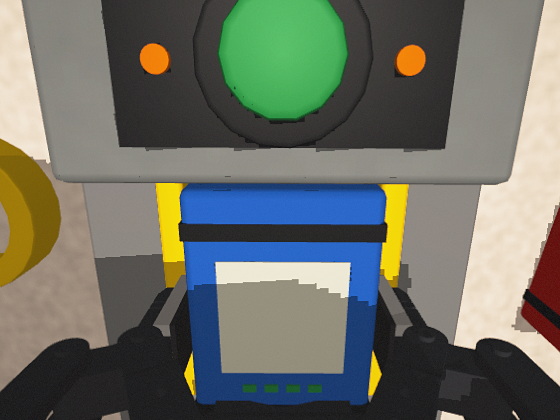

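The battery is against the block: the force rose to 20 N while it stopped at cy≈35.8 mm. It is centred and straight, with its front edge parallel to the block edge at v≈185. I'll ease the push, open and lift clear.

Request:
send_rows --motion '[{"gripper":60,"travel":[-2,0,0],"rotation":[0,0,0]},{"gripper":60,"travel":[-2,0,0],"rotation":[0,0,0]},{"gripper":70,"travel":[0,0,0],"rotation":[0,0,0]},{"gripper":78,"travel":[0,0,0],"rotation":[0,0,0]},{"gripper":85,"travel":[0,0,0],"rotation":[0,0,0]},{"gripper":85,"travel":[0,0,0],"rotation":[0,0,0]},{"gripper":85,"travel":[0,0,0],"rotation":[0,0,0]},{"gripper":85,"travel":[0,0,-10],"rotation":[0,0,0]},{"gripper":85,"travel":[0,0,-25],"rotation":[0,0,0]},{"gripper":85,"travel":[0,0,-35],"rotation":[0,0,0]},{"gripper":85,"travel":[0,0,-35],"rotation":[0,0,0]},{"gripper":85,"travel":[0,0,0],"rotation":[0,0,0]}]'

```text
t: 8.07
tcp_pos: [0.5575, -0.01, 0.1551]
tool_rot: [0.732, 0.682, 0.004, 0.005]
force: [0.3, -0.8, 0.0]
finger_gap: 0.998
```

```bash
python3 - <<'E'
from h import *
s=manip.sense(); print(s['tcp_pos'].round(4),s['force'].round(1))
c=manip.calibration("wrist"); im=manip.snapshot("wrist")
hsv=cv2.cvtColor(im,cv2.COLOR_RGB2HSV);m=cv2.inRange(hsv,(45,80,60),(85,255,255))
n,l,st,ce=cv2.connectedComponentsWithStats(m);i=1+st[1:,4].argmax()
print('green',st[i],[onz(c,*ce[i],z).round(4).tolist() for z in (.08,.085)])
cs=manip.calibration("side"); ims=manip.snapshot("side")
h2=cv2.cvtColor(ims,cv2.COLOR_RGB2HSV);m2=cv2.inRange(h2,(45,80,60),(85,255,255))
n,l,s2,c2=cv2.connectedComponentsWithStats(m2)
for k in range(1,n):
    if s2[k][4]>60:
        o1,d1=ray(c,*ce[i]);o2,d2=ray(cs,*c2[k])
        t=np.linalg.lstsq(np.c_[d1,-d2],o2-o1,rcond=None)[0]
        print('tri',s2[k],(o1+d1*t[0]).round(4),(o2+d2*t[1]).round(4))
a=cv2.cvtColor(im,cv2.COLOR_RGB2BGR)
e=np.array([.5515,-.0471]); ex=np.array([.9974,-.0715]);ey=np.array([.0715,.9974])
for x,y in [(-33,-15),(33,-15),(33,85),(-33,85)]:
    cv2.circle(a,tuple(int(round(t)) for t in proj(c,[*(e+ex*x/1e3+ey*y/1e3),.074])),3,(0,0,255),1)
cv2.imwrite('pics/w11.png',a)
E
```

```text
[ 0.5575 -0.01    0.1551] [ 0.3 -0.8  0. ]
green [ 244   47   61   62 2938] [[0.5606, 0.0761, 0.08], [0.5607, 0.0758, 0.085]]
tri [264 175  13  14 154] [0.5607 0.0758 0.0857] [0.5632 0.0746 0.0856]
```

View pics/w11.png

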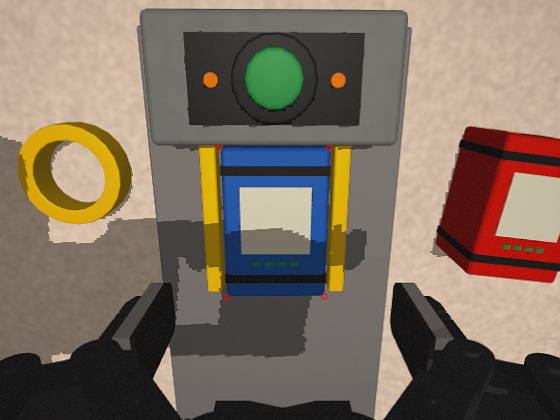

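The battery is home, centred between the rails, with all four predicted home corners matching. The button triangulates to (0.561, 0.076, 0.085). I'll shut the fingers and move over it.

Request:
send_rows --motion '[{"gripper":0,"travel":[10,0,0],"rotation":[0,0,0]},{"gripper":0,"travel":[20,-1,0],"rotation":[0,0,0]},{"gripper":0,"travel":[25,-1,0],"rotation":[0,0,0]},{"gripper":0,"travel":[20,-1,0],"rotation":[0,0,0]},{"gripper":0,"travel":[11,0,0],"rotation":[0,0,0]},{"gripper":0,"travel":[0,0,10],"rotation":[0,0,0]},{"gripper":0,"travel":[0,0,15],"rotation":[0,0,0]},{"gripper":0,"travel":[0,0,15],"rotation":[0,0,0]},{"gripper":0,"travel":[0,0,10],"rotation":[0,0,0]},{"gripper":0,"travel":[0,0,5],"rotation":[0,0,0]},{"gripper":0,"travel":[0,0,0],"rotation":[0,0,0]},{"gripper":0,"travel":[0,0,0],"rotation":[0,0,0]}]'

```text
t: 9.17
tcp_pos: [0.5562, 0.0761, 0.0929]
tool_rot: [0.732, 0.681, -0.0, -0.0]
force: [-0.2, -0.2, 0.1]
finger_gap: 0.002
```

Request:
send_rows --motion '[{"gripper":0,"travel":[0,4,0],"rotation":[0,0,0]},{"gripper":0,"travel":[0,0,3],"rotation":[0,0,0]},{"gripper":0,"travel":[0,0,3],"rotation":[0,0,0]},{"gripper":0,"travel":[0,0,2],"rotation":[0,0,0]},{"gripper":0,"travel":[0,0,0],"rotation":[0,0,0]},{"gripper":0,"travel":[0,0,0],"rotation":[0,0,0]}]'

```text
t: 9.67
tcp_pos: [0.5622, 0.076, 0.0862]
tool_rot: [0.732, 0.681, 0.001, 0.002]
force: [3.4, -1.2, 4.6]
finger_gap: -0.005
```

Request:
send_rows --motion '[{"gripper":0,"travel":[0,0,2],"rotation":[0,0,0]},{"gripper":0,"travel":[0,0,2],"rotation":[0,0,0]},{"gripper":0,"travel":[0,0,0],"rotation":[0,0,0]}]'

```text
t: 9.92
tcp_pos: [0.5623, 0.076, 0.0848]
tool_rot: [0.732, 0.682, 0.002, 0.002]
force: [-0.6, -1.2, 21.5]
finger_gap: -0.001
```

Request:
send_rows --motion '[{"gripper":0,"travel":[0,0,2],"rotation":[0,0,0]},{"gripper":0,"travel":[0,0,2],"rotation":[0,0,0]},{"gripper":0,"travel":[0,0,0],"rotation":[0,0,0]}]'

```text
t: 10.17
tcp_pos: [0.5625, 0.076, 0.0843]
tool_rot: [0.732, 0.682, 0.002, 0.003]
force: [-6.6, -0.8, 44.1]
finger_gap: 0.001
```

The force rises steeply at z≈0.0845. I'll ease off a little and look to see whether that is the end of the button's travel.

Request:
send_rows --motion '[{"gripper":0,"travel":[0,0,-2],"rotation":[0,0,0]},{"gripper":0,"travel":[0,0,-2],"rotation":[0,0,0]},{"gripper":0,"travel":[0,0,0],"rotation":[0,0,0]}]'

```text
t: 10.42
tcp_pos: [0.5623, 0.076, 0.0848]
tool_rot: [0.732, 0.681, 0.002, 0.002]
force: [-0.4, -1.5, 21.2]
finger_gap: -0.001
```

```bash
python3 - <<'E'
from h import *
s=manip.sense(); print(s['tcp_pos'].round(4),s['force'].round(1))
o=[]
for n,(u,v) in {'side':(268,184),'scene':(305,191),}.items():
    c=manip.calibration(n); im=cv2.cvtColor(manip.snapshot(n),cv2.COLOR_RGB2BGR)
    a=cv2.cvtColor(np.load(f'pics/{n}0.npy'),cv2.COLOR_RGB2BGR)
    k=lambda q:cv2.convertScaleAbs(cv2.resize(q[v-30:v+30,u-40:u+40],(400,300),interpolation=cv2.INTER_CUBIC),alpha=1.8)
    o.append(np.hstack([k(a),k(im)]))
cv2.imwrite('pics/p12.png',np.vstack(o))
E
```

```text
[0.5623 0.076  0.0848] [-0.4 -1.5 21.2]
```

View pics/p12.png

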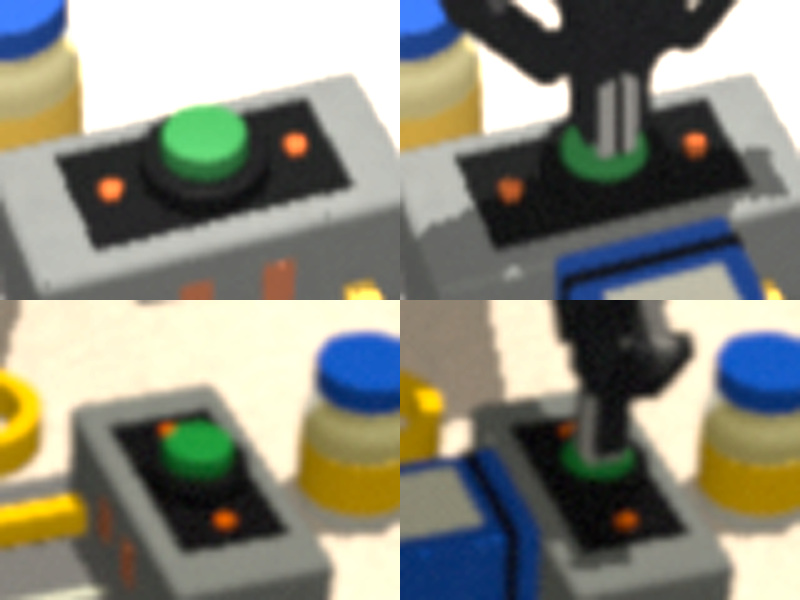

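The button's green side wall, visible in the "before" pictures on the left, has sunk level with the housing ring. The tip sits well inside the button, so it is fully down. I'll retreat straight up and check numerically.

Request:
send_rows --motion '[{"gripper":0,"travel":[0,0,-5],"rotation":[0,0,0]},{"gripper":0,"travel":[0,0,-10],"rotation":[0,0,0]},{"gripper":0,"travel":[0,0,-25],"rotation":[0,0,0]},{"gripper":0,"travel":[-20,0,-30],"rotation":[0,0,0]},{"gripper":0,"travel":[-30,0,-20],"rotation":[0,0,0]},{"gripper":0,"travel":[-30,0,0],"rotation":[0,0,0]},{"gripper":0,"travel":[-20,0,0],"rotation":[0,0,0]},{"gripper":0,"travel":[0,0,0],"rotation":[0,0,0]},{"gripper":0,"travel":[0,0,0],"rotation":[0,0,0]},{"gripper":0,"travel":[0,0,0],"rotation":[0,0,0]}]'

```text
t: 11.35
tcp_pos: [0.5517, -0.0225, 0.1706]
tool_rot: [0.732, 0.681, -0.001, -0.002]
force: [0.3, 0.3, -0.1]
finger_gap: 0.0
```

```bash
python3 - <<'E'
from h import *
s=manip.sense(); print(s['t'],s['tcp_pos'].round(4),s['force'].round(1))
def comps(im,lo,hi,a):
    m=cv2.inRange(cv2.cvtColor(im,cv2.COLOR_RGB2HSV),lo,hi); n,l,st,ce=cv2.connectedComponentsWithStats(m)
    return [(st[i].tolist(),ce[i].round(1).tolist()) for i in range(1,n) if st[i][4]>a]
for n in ('side','scene'):
    for im in (np.load(f'pics/{n}0.npy'),manip.snapshot(n)):
        print(n,'green',comps(im,(45,80,40),(85,255,255),60))
c=manip.calibration('wrist'); im=manip.snapshot('wrist')
o=np.array([.5515,-.0471]);ex=np.array([.9974,-.0715]);ey=np.array([.0715,.9974])
# label on the battery top, in the charger frame
m=cv2.inRange(cv2.cvtColor(im,cv2.COLOR_RGB2HSV),(100,120,30),(125,255,255))
n,l,st,ce=cv2.connectedComponentsWithStats(m)
for i in range(1,n):
    if st[i][4]>300:
        q=cv2.approxPolyDP(cv2.convexHull(np.argwhere(l==i)[:,::-1].astype(np.int32)),4,True)[:,0]
        for p in q: w=onz(c,*p,.074)[:2]-o; print(p,(w@ex*1e3).round(1),(w@ey*1e3).round(1))
E
```

```text
11.35 [ 0.5517 -0.0225  0.1706] [ 0.3  0.3 -0.1]
side green [([260, 175, 18, 15, 220], [268.5, 182.1])]
side green [([260, 175, 18, 15, 222], [268.5, 182.1])]
scene green [([492, 63, 17, 10, 127], [499.8, 67.5]), ([297, 185, 15, 11, 124], [304.4, 190.1])]
scene green [([492, 63, 17, 10, 127], [499.8, 67.5]), ([298, 185, 14, 11, 122], [304.5, 190.1])]
[336 142] 33.3 73.9
[237 142] -29.2 73.8
[233 127] -31.4 83.1
[332 124] 30.4 85.0
[335 152] 33.0 67.6
[330 248] 32.4 1.7
[237 247] -31.7 2.3
[234 152] -31.3 67.5
[328 268] 31.6 -13.4
[311 269] 19.7 -14.2
[240 268] -30.1 -13.6
[237 256] -31.9 -4.5
[330 257] 32.7 -5.0
```

The button is back up, with the same pixels as before the press in both fixed views. The battery spans charger x -31..33 and y -14..85 mm, so it is home, centred and straight. The robot is touching nothing.

```bash
python3 -c "from station import manip; print(manip.sign_off())"
```

```text
the job is handed in; nothing more can be done
None
```

The blue battery is home against the contact block, the start button has been pressed and has come back up, and the job is handed in; the sign-off gave no verdict.

**What I did:** I gripped the battery across its width at 20 N, with the fingertips above rail height, and slid it flat along the deck. I centred and straightened it before the lane mouth, then slid it in until the push reached 20 N against the block. After releasing it, I pressed the button with the closed fingers until it bottomed and lifted straight off. About 11.5 s of the 72 s were used.

**Last checks:**
- **Battery:** its outline spans x -31..33 mm and y -14..85 mm in the charger's frame, so it is centred within about 1 mm, straight and against the block.
- **Button:** it shows the same pixels in both fixed views as before the press. The close-up during the press showed it sunk to its housing.
- **Robot:** tool force is about 0 N, and the arm is clear at 0.17 m height.

**Disagreements and limits:**
- **Button height:** the cameras put the unpressed top at z 0.0857, but the tool bottomed at about 0.0845, which would be only about 1 mm of travel. The pictures show a full press, so I trusted them over the height readings.
- **Press force:** it briefly reached 44 N at the fingertips before I eased off. The 40 N limit is stated for the arm and gripper body, so I don't expect this to count, but I can't confirm it.
- **Not measured:** I had no direct reading of contact on the rails. I only looked at the bystanders in the pictures; I didn't measure them at the end.

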